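# Right the fallen reagent bottle against the ultrasonic bath

### The arm

A 7-joint arm with a two-finger parallel gripper is mounted at the origin on the work surface. World frame = base frame: x ahead of the robot, y to its left, z up, the work surface at z = 0. Lengths are in m, angles in rad, forces in N, time in s.
With the tool pointing down it reaches from about 0.425 to 0.875 m from the base axis. Payload 4.7 kg.
Tool frame: the origin (TCP) lies at the very end of the fingers, on their centre line; the grasp point (between the pads) lies 19 mm behind it (grip_point_offset is the distance from the TCP to the grasp point, in m); x points along the fingers, z is the direction in which the jaws open and shut, and the axes are right-handed (so a half turn about x gives the same grasp; the last joint's range is limited). The gripper opens to 87 mm and grips with 3 to 60 N. Pads are 19 mm wide; open, the fingers measure 117 mm over their backs; the gripper's body (75 mm by 190 mm) begins 51 mm behind the grasp point.
Start: joints at [1.252, 0.321, -0.07, 1.45, 0.023, 1.371, -0.057], TCP at [0.212, -0.614, 0.223] pointing down, gripper open.
Joint ranges: [-2.86, 2.86], [-0.3, 2.09], [-1.38, 1.24], [0.06, 2.45], [-1.56, 4.7], [0.09, 2.05], [-2.69, 2.69]. Speed limits (rad/s): [2.57, 2.57, 3.14, 3.14, 3.14, 3.14, 3.14].

### API

Orientations are given as a rotation vector (axis times angle).
In Python, from bench import get_state, get_image, calibration, close_job, grip_point_offset gives the robot as it stands.
- The arm moves only by the tool play_rows, never from a script. Its argument "targets" is a list of rows, each an object with "claw": the closure, from 0 (fully open) to 1 (shut); "linear": the shift along the tool's x, y, z as a fraction of full scale, a list of three; "rotation": the turn, a rotation vector about the tool's x, y, z as a fraction of full scale, a list of three. In form: [{"claw": claw, "linear": [x, y, z], "rotation": [wx, wy, wz]}, ...]. A call has 1 to 10 rows; each row shifts and turns the pose as measured when the row begins, along the tool's axes as they then stand; what a row does not reach is not made up. Full scale, the value 1, is 2.5 cm for a shift and 90 degrees for a turn. A row lasts 1/12 s, in which the tool goes at most 41.7 mm and 7.16 degrees, less where a joint would pass 70% of its speed; a pose out of reach is approached as far as the arm can. A call with a number of a shift or a turn outside -1 to 1 is refused whole. A call with a gripper value outside its range is refused whole. The fingers move at their own pace and stop on an object; "newtons" is the grip in N (left out, the last holds). Time passes only in rows, so rows that do not move let the fingers close. It gives the time, the measured TCP pose, the force and the opening at its end, in the units of the state.
- get_state(): the state, without advancing time (a new reading comes with each control period).
- get_image(name): name is "side" or "top"; returns the picture (420x560x3 uint8, blue, green, red); there is no depth.
- calibration(name): a dict with "fx", "fy", "cx", "cy" (pixels), "rvec" (rotation vector, rad) and "tvec" (3), from world to camera coordinates, as OpenCV has them. Camera axes: x right, y down, z forward; pixel columns grow to the right and rows downward; lengths in m; the calibration is good to about 2 mm. A picture is of the moment at which its call begins. calibration takes no time and is no camera call.
- close_job(): hands the job in, once; it reports no verdict.
The state is a dict: "time": time; "joint_positions": joint angles; "qd": joint speeds; "joint_torque": joint torques, N m; "position": TCP position; "tool_rot": TCP orientation; "ft_force": force on the tool from outside, world axes, zero at the start; "torque": the same for the moment, N m; "grip_width": opening from 0.0 (shut) to 1.0 (fully open).
Only numpy, scipy, OpenCV 4.12 (cv2) and the standard library are available. Lean on these libraries where they do the work, as an engineer would, in place of code of your own. Each camera call takes 0.05 s, during which the arm holds its last target. There are 200 camera calls.

### The job

The square amber reagent bottle has fallen over beside the ultrasonic bath, its foot towards the bath. Slide it foot first and seat its foot firmly against the steel side of the bath, then keep the foot firmly braced there while you push the cap end up and over until the bottle stands, press it firmly back against the bath and leave it upright, square and touching or nearly so. Firmly means that the bottle bears on the bath with at least 3 N for a moment each time, but it is glass, so never press it harder than 25 N; do not lift it off the bench, and leave everything else where it is.

Things in the scene. Friction and masses are not known exactly. Their poses are not given: they have to be found in the camera images.
- bottle: Loose square amber glass bottle with round black cap, 0.35 to 0.65 kg, lying on one flat side. Body 90 x 90 mm, 110 mm long, tapering shoulder to 128 mm, neck 36 mm across, cap 44 mm across from 136 to 170 mm. Origin: centre of the flat square foot (45 mm above the bench while lying). Own z runs from foot to cap (level now, away from the bath; finally up); own x and y are square to its sides.
- cap (a point): Centre of the flat outer end of the bottle's cap, 170 mm from the foot along the bottle's z, axes as the bottle's. While the bottle lies, the cap clears the bench by 23 mm, so fingertips slanting down towards the bath fit under its rim. The centre of mass is about 65 mm from the foot: tipped to within about 35 degrees of vertical it goes upright by itself.
- bath: Ultrasonic bath, a fixed steel box 300 mm (its x) by 240 mm (its y), 214 mm high with its lid, and a lid handle up to 244 mm. Origin: centre of its underside on the bench. The side facing its own -y is the plain flat upright wall that the bottle is righted against; it is rigid: with the bottle against it, each further millimetre commanded to a stiff arm adds some 15 N. Sliding the bottle over the bench takes 2 to 5 N.
- wall (a point): Point on that wall, in the middle of its width at bench height; axes as the bath's: y points into the bath, square to the wall, x along the wall (wall spans x from -150 to 150 mm), z up.
- dish: Bystander: open glass petri dish with metal nuggets, 90 mm across, 18 mm high; origin centre of underside.
- beaker: Bystander: glass beaker 70 mm across, 90 mm high; origin centre of underside.
- flask: Bystander: conical glass flask 80 mm across, 110 mm high; origin centre of underside.
- vial: Bystander: round amber bottle 54 mm across, 110 mm high; origin centre of underside.
- spatula: Bystander: lab spatula 190 mm long lying flat; origin at its middle, on the bench.
- jar: Bystander: white round jar 60 mm across, 75 mm high; origin centre of underside.
There are look-alikes about, which are no part of the job. What is shaped like the bottle but blue is not meant.

How it is judged:
On the way, in this order (a step that is already met when the one before it is completed fails the run):
1. the bottle, still lying, has been slid until its foot is pressed firmly against the bath's wall (contact force between bottle and bath above 3 N and angle between bottle's own z axis and vertical above 1.35 rad), for 0.2 s.
2. the bottle is tipped part of the way up (its axis 35 to 65 degrees from vertical) with its foot firmly braced against the wall (contact force between bottle and bath above 3 N and angle between bottle's own z axis and vertical between 0.61 and 1.13 rad), for 0.2 s.
3. the standing bottle is pressed firmly back against the wall (contact force between bottle and bath above 3 N and angle between bottle's own z axis and vertical below 0.05 rad), for 0.2 s.
At the end, for the whole second after the job is handed in: The bottle stands upright on its foot on the bench (within 3 degrees), at rest and released, in front of the bath's wall, its back within 10 mm of the wall and square to it within 5.7 degrees (angle between bottle's own z axis and vertical below 0.05 rad and y of bottle in the frame of wall between -0.055 and -0.04 m and x of bottle in the frame of wall between -0.12 and 0.12 m and height (world z) of bottle between -0.006 and 0.006 m and (angle between the x axis of bottle and the x axis of wall, either way round below 0.1 rad or angle between the x axis of bottle and the y axis of wall, either way round below 0.1 rad) and linear speed of bottle below 0.01 m/s and angular speed of bottle below 0.05 rad/s); the robot touches nothing.
It fails at once if while it lies or is being tipped up, the bottle is pressed against the bath with more than 25 N (the light knock as it settles upright does not count) (contact force between bottle and bath above 25 N and angle between bottle's own z axis and vertical above 0.3 rad).
It fails at once if the robot presses the bottle with more than 25 N (contact force between any of the arm, the fingers and bottle above 25 N).
It fails at once if the bottle is lifted off the bench (foot centre above 70 mm) (height (world z) of bottle above 0.07 m).
It fails at once if a bystander is pushed more than 30 mm or knocked over (distance of any of dish, beaker, flask, vial, spatula, jar from where it was at the start of the episode above 0.03 m or angle between any of dish, beaker, flask, vial, jar's own z axis and vertical above 0.5 rad).
It also fails if it takes over 72 s, if anything falls off the work surface, if the arm or the gripper's body presses on something with over 40 N, if the wrist force passes 120 N, or if a joint passes its speed limit or range.

## Working session

There is one attempt and no reset: what is moved stays moved. The work goes in short steps, Python scripts to look and compute and a tool call to move; the robot and the scene stay as the last step left them, time stands still between calls to the robot, and variables do not carry over. Pictures are saved under pics/ and viewed, about 8 in all and at most 12, crops included, and the job is handed in when it is done.

Besides the shell and the picture viewer there is one more tool, called after ">>>" as a command line: name --argument value ..., lists and objects as JSON in quotes. play_rows: Moves the arm, as the interface text tells. Shift numbers are shares of 2.5 cm and turn numbers shares of 90 degrees, none past 1 either way. Its arguments: {"type":"object","properties":{"targets":{"type":"array"},"newtons":{"type":"number"}},"required":["targets"]}

```bash
mkdir -p pics; python3 - <<'E'
from bench import *
import cv2
for n in("side","top"):
    cv2.imwrite(f"pics/{n}0.png",get_image(n)); print(calibration(n))
print(get_state(), grip_point_offset)
E
```

```text
{'fx': 431.0411955725815, 'fy': 431.0411955725815, 'cx': 283.46077438337505, 'cy': 207.95634872740388, 'rvec': array([ 1.54648778,  1.91528167, -0.89657044]), 'tvec': array([ 0.05178555, -0.28685508,  1.44076736])}
{'fx': 523.2973577870396, 'fy': 523.2973577870396, 'cx': 278.9442296239637, 'cy': 202.93120813492718, 'rvec': array([ 2.21089023, -2.15198629,  0.03378427]), 'tvec': array([0.04741599, 0.49929614, 1.43480311])}
{'time': 0.1, 'joint_positions': array([ 1.25209404,  0.3217393 , -0.07008043,  1.45154851,  0.02263298,
        1.37078329, -0.05688772]), 'qd': array([-1.27059574e-04, -1.58853808e-03, -2.75174129e-04, -3.97917747e-03,
        7.30459339e-05,  9.65407000e-04,  2.75728454e-04]), 'joint_torque': array([-1.27030384e-03, -4.92573810e+01, -4.05707778e-01, -3.13400137e+01,
       -6.39214274e-02,  3.94879316e-02,  5.62568607e-05]), 'position': array([ 0.21213189, -0.61389499,  0.22157932]), 'tool_rot': array([ 0.96153598,  1.34996176, -0.96008457]), 'ft_force': array([ 0.78515819, -0.77409051, -0.17138937]), 'torque': array([-0.03659507,  0.02064495, -0.0222175 ]), 'grip_width': 0.9981860945357444} 0.0187
```

View pics/top0.png

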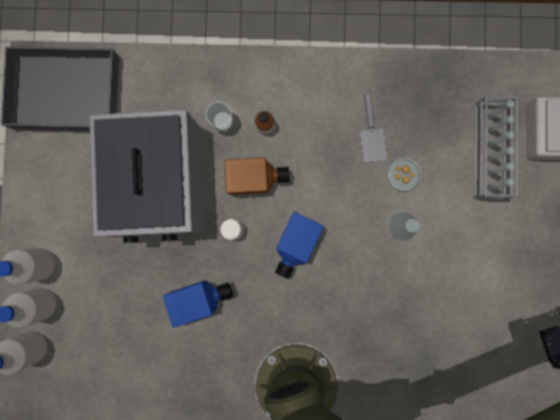

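View pics/side0.png

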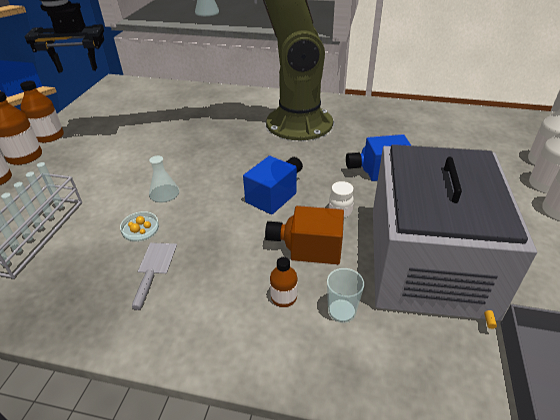

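The top view shows the bath at left (wall about column 190 at its top edge) and the amber bottle at columns 226–290, row 175, with its foot towards the bath. Beaker and vial are above it (220,117 and 264,121) and the jar is below (231,230). I'll enlarge it.

```bash
python3 - <<'E'
import cv2
a=cv2.imread("pics/top0.png")[90:260,80:310]; cv2.imwrite("pics/topc.png",cv2.resize(a,None,fx=3.4,fy=3.4,interpolation=cv2.INTER_CUBIC))
E
cat > h.py <<'E'
from bench import *
import numpy as np, cv2
from scipy.spatial.transform import Rotation as R
def px2w(n,pts,z):
    c=calibration(n); M=cv2.Rodrigues(c['rvec'])[0]; o=-M.T@c['tvec']; out=[]
    for u,v in pts:
        d=M.T@np.array([(u-c['cx'])/c['fx'],(v-c['cy'])/c['fy'],1]); out.append(o+d*(z-o[2])/d[2])
    return np.array(out)
def w2px(n,P):
    c=calibration(n); K=np.array([[c['fx'],0,c['cx']],[0,c['fy'],c['cy']],[0,0,1]])
    return cv2.projectPoints(np.array(P,float),c['rvec'],c['tvec'],K,None)[0][:,0]
E
```

```text
(no output)
```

View pics/topc.png

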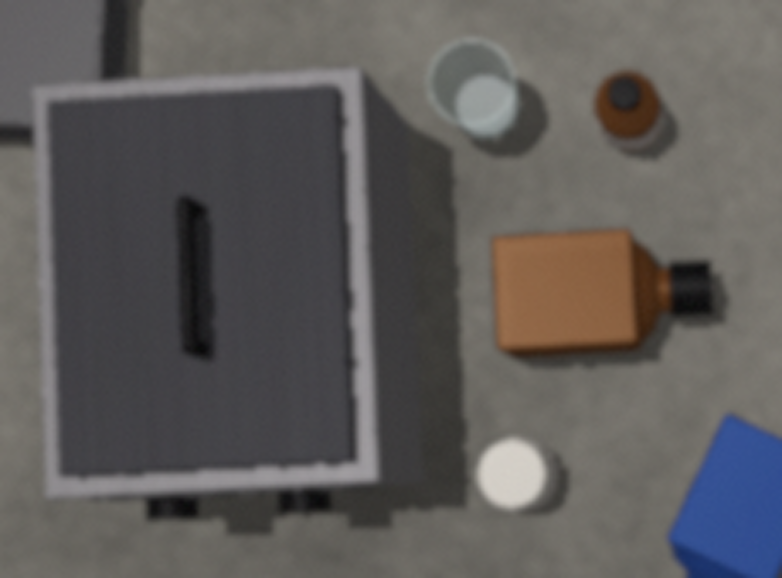

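The crop shows the bath rim's right edge running from (360,70) to (378,480). The bottle's top face has corners (493,238), (630,231), (637,344) and (498,350), and the cap end is near (711,287).

```bash
python3 - <<'E'
from h import *
np.set_printoptions(precision=4,suppress=True)
f=lambda p,z:px2w("top",np.array(p)/3.4+[80,90],z)[:,:2]
b=f([(34,88),(360,70),(378,480),(50,495)],.207); print("bath",b, np.linalg.norm(np.diff(b,axis=0),axis=1))
d=b[2]-b[1]; print("wall dir",np.degrees(np.arctan2(d[1],d[0])))
t=f([(493,238),(630,231),(637,344),(498,350)],.09); print("bot",t,np.linalg.norm(np.diff(t,axis=0),axis=1)); 
for i,j in((0,1),(3,2),(0,3),(1,2)):
    d=t[j]-t[i]; print(np.degrees(np.arctan2(d[1],d[0])))
print("cap",f([(711,287),(711,263),(711,310)],.045))
print("jar",f([(512,474)],.075),"vial",f([(627,105)],.08),"beaker",f([(485,105)],0.0),f([(472,82)],.09))
print("blue",f([(735,413),(672,538)],.09))
s=get_state(); print(R.from_rotvec(s['tool_rot']).as_matrix())
# side check: project predicted
P=np.vstack([np.c_[t,[.09]*4],np.c_[b[1:3],[.207]*2],np.c_[b[1:3],[0]*2]]); print(w2px("side",P))
E
```

```text
bath [[0.6881 0.5237]
 [0.7064 0.2889]
 [0.4138 0.2651]
 [0.3967 0.4983]] [0.2356 0.2936 0.2338]
wall dir -175.35374221983253
bot [[0.6035 0.2047]
 [0.6116 0.0983]
 [0.5238 0.0903]
 [0.5164 0.1979]] [0.1067 0.0881 0.1078]
-85.6650365145088
-86.04366287979487
-175.54097850402323
-174.80823385406447
cap [[0.5745 0.0346]
 [0.5938 0.0351]
 [0.556  0.0341]]
jar [[0.4208 0.1856]] vial [[0.7124 0.1041]] beaker [[0.7268 0.2269]] [[0.7257 0.2252]]
blue [[0.4725 0.0132]
 [0.3751 0.0591]]
[[-0.0007  0.9451  0.3267]
 [ 0.0016  0.3267 -0.9451]
 [-1.     -0.0001 -0.0017]]
[[340.8873 234.1784]
 [290.1819 229.663 ]
 [294.6648 203.1698]
 [342.4333 207.2796]
 [388.2924 232.6504]
 [382.1243 141.5445]
 [373.3847 307.1665]
 [371.0062 212.1568]]
```

```bash
python3 - <<'E'
import cv2
a=cv2.imread("pics/side0.png")[130:330,240:440]; cv2.imwrite("pics/sidec.png",cv2.resize(a,None,fx=3,fy=3,interpolation=cv2.INTER_CUBIC))
E
```

```text
(no output)
```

View pics/sidec.png

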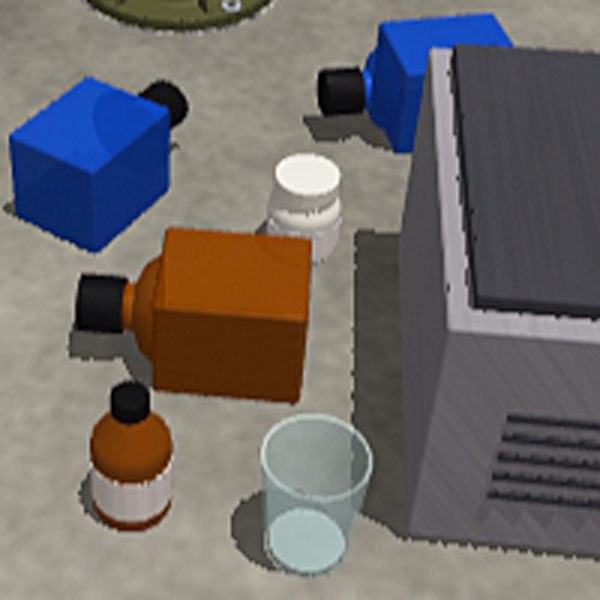

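The side view agrees with the top view to about 2 px. The wall is near y≈0.28 and the bottle axis is square to it within 1°. I'll grip the cap lightly with the jaw axis along the wall, slide the bottle, then tip it as it pivots between the pads. First I'll swing over to it.

>>> play_rows --targets '[{"claw":0,"linear":[0,1,-0.08],"rotation":[-0.025,0,0]},{"claw":0,"linear":[0,1,-0.08],"rotation":[-0.025,0,0]},{"claw":0,"linear":[0,1,-0.08],"rotation":[-0.025,0,0]},{"claw":0,"linear":[0,1,-0.08],"rotation":[-0.025,0,0]},{"claw":0,"linear":[0,1,-0.08],"rotation":[-0.025,0,0]},{"claw":0,"linear":[0,1,-0.08],"rotation":[-0.025,0,0]},{"claw":0,"linear":[0,1,-0.08],"rotation":[-0.025,0,0]},{"claw":0,"linear":[0,1,-0.08],"rotation":[-0.025,0,0]},{"claw":0,"linear":[0,1,-0.08],"rotation":[-0.025,0,0]},{"claw":0,"linear":[0,1,-0.08],"rotation":[-0.025,0,0]}]'

```text
time: 0.93
position: [0.4305, -0.4612, 0.2165]
tool_rot: [0.643, 1.483, -0.635]
ft_force: [0.9, -0.3, -0.2]
grip_width: 1.005
```

>>> play_rows --targets '[{"claw":0,"linear":[0,1,-0.08],"rotation":[-0.025,0,0]},{"claw":0,"linear":[0,1,-0.08],"rotation":[-0.025,0,0]},{"claw":0,"linear":[0,1,-0.08],"rotation":[-0.025,0,0]},{"claw":0,"linear":[0,1,-0.08],"rotation":[-0.025,0,0]},{"claw":0,"linear":[0,1,-0.08],"rotation":[-0.025,0,0]},{"claw":0,"linear":[0,1,-0.08],"rotation":[-0.025,0,0]},{"claw":0,"linear":[0,1,-0.08],"rotation":[-0.025,0,0]},{"claw":0,"linear":[0,1,-0.08],"rotation":[-0.025,0,0]},{"claw":0,"linear":[0,1,-0.08],"rotation":[-0.025,0,0]},{"claw":0,"linear":[0,1,-0.08],"rotation":[-0.025,0,0]}]'

```text
time: 1.77
position: [0.5747, -0.2153, 0.2156]
tool_rot: [0.3, 1.559, -0.279]
ft_force: [0.2, -0.1, 0.2]
grip_width: 1.001
```

```bash
cat >> h.py <<'E'
def to(p,tilt=0,yaw=4.65):
    """tool-frame shift (full scales) and rotation (full scales) to TCP p, fingers slanted 'tilt' deg towards bath"""
    s=get_state(); M=R.from_rotvec(s['tool_rot']); n=np.array([-np.sin(np.radians(yaw)),np.cos(np.radians(yaw)),0])
    t=np.radians(tilt); x=np.sin(t)*n-np.cos(t)*np.array([0,0,1]); z=np.array([n[1],-n[0],0]); T=R.from_matrix(np.c_[x,np.cross(z,x),z])
    print("t",round(s['time'],2),"pos",s['position'].round(4),"F",s['ft_force'].round(2),"grip",round(s['grip_width'],3))
    print("lin",(M.inv().apply(np.array(p)-s['position'])/.025).round(3),"rot",((M.inv()*T).as_rotvec()/(np.pi/2)).round(4))
E
python3 -c "
from h import *
to([.575,.05,.12])"
```

```text
t 1.77 pos [ 0.5747 -0.2153  0.2156] F [ 0.16 -0.06  0.2 ] grip 1.001
lin [ 3.981  9.856 -3.77 ] rot [-0.2863 -0.0046 -0.0091]
```

>>> play_rows --targets '[{"claw":0,"linear":[0.15,0.95,-0.15],"rotation":[-0.03,0,-0.001]},{"claw":0,"linear":[0.15,0.95,-0.15],"rotation":[-0.03,0,-0.001]},{"claw":0,"linear":[0.15,0.95,-0.15],"rotation":[-0.03,0,-0.001]},{"claw":0,"linear":[0.15,0.95,-0.15],"rotation":[-0.03,0,-0.001]},{"claw":0,"linear":[0.15,0.95,-0.15],"rotation":[-0.03,0,-0.001]},{"claw":0,"linear":[0.15,0.95,-0.15],"rotation":[-0.03,0,-0.001]},{"claw":0,"linear":[0.15,0.95,-0.15],"rotation":[-0.03,0,-0.001]},{"claw":0,"linear":[0.15,0.95,-0.15],"rotation":[-0.03,0,-0.001]},{"claw":0,"linear":[0.15,0.95,-0.15],"rotation":[-0.03,0,-0.001]},{"claw":0,"linear":[0.15,0.8,-0.15],"rotation":[-0.01,0,-0.001]}]'

```text
time: 2.6
position: [0.5699, 0.0552, 0.1788]
tool_rot: [-0.1, 1.573, 0.108]
ft_force: [0.4, -0.3, 0.3]
grip_width: 1.004
```

```bash
python3 -c "
from h import *
to([.573,.050,.12])"
```

```text
t 2.6 pos [0.5699 0.0552 0.1788] F [ 0.41 -0.29  0.32] grip 1.004
lin [ 2.349 -0.237  0.105] rot [ 0.0326 -0.003  -0.0036]
```

>>> play_rows --targets '[{"claw":0,"linear":[0.5,-0.24,0.1],"rotation":[0.033,-0.003,-0.003]},{"claw":0,"linear":[0.7,0,0],"rotation":[0,0,0]},{"claw":0,"linear":[0.7,0,0],"rotation":[0,0,0]},{"claw":0,"linear":[0.4,0,0],"rotation":[0,0,0]},{"claw":0,"linear":[0,0,0],"rotation":[0,0,0]}]'

```text
time: 3.02
position: [0.5692, 0.0671, 0.1197]
tool_rot: [-0.076, 1.568, 0.082]
ft_force: [-0.1, 0.8, -0.4]
grip_width: 0.997
```

```bash
python3 -c "
from h import *
to([.573,.050,.026])
cv2.imwrite('pics/s1.png',cv2.resize(get_image('side')[100:330,200:440],None,fx=2.5,fy=2.5))"
```

```text
t 3.02 pos [0.5692 0.0671 0.1197] F [-0.1   0.77 -0.39] grip 0.997
lin [ 3.746 -0.709  0.078] rot [ 0.0122  0.0008 -0.0026]
```

View pics/s1.png

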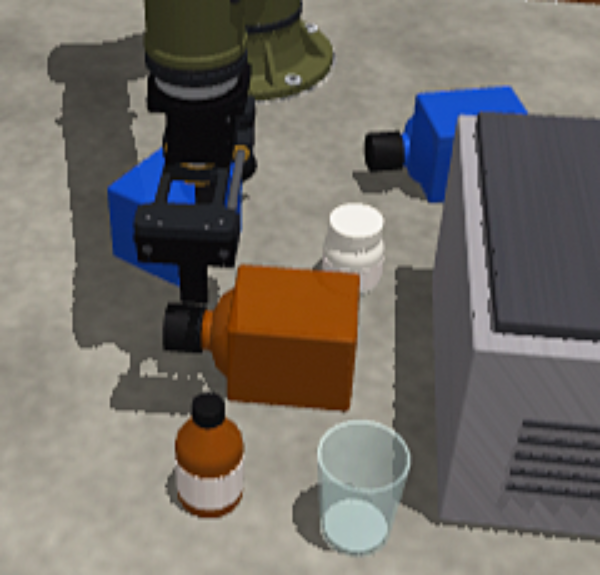

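The side view shows the gripper above the cap (185,327), slightly too far towards the bottle body, in line with the measured 17 mm y offset. I'll correct that and descend.

>>> play_rows --targets '[{"claw":0,"linear":[0,-0.6,0.08],"rotation":[0.012,0,0]},{"claw":0,"linear":[0.3,0,0],"rotation":[0,0,0]},{"claw":0,"linear":[0.5,0,0],"rotation":[0,0,0]},{"claw":0,"linear":[0.5,0,0],"rotation":[0,0,0]},{"claw":0,"linear":[0.4,0,0],"rotation":[0,0,0]},{"claw":0,"linear":[0,0,0],"rotation":[0,0,0]}]'

```text
time: 3.57
position: [0.5763, 0.0495, 0.0772]
tool_rot: [-0.057, 1.562, 0.062]
ft_force: [-0.7, 0.2, -0.7]
grip_width: 1.0
```

```bash
python3 -c "
from h import *
to([.573,.050,.026])"
```

```text
t 3.57 pos [0.5763 0.0495 0.0772] F [-0.66  0.19 -0.71] grip 1.0
lin [ 2.048  0.026 -0.145] rot [-0.0034  0.0048 -0.0018]
```

>>> play_rows --targets '[{"claw":0,"linear":[0.5,0,-0.1],"rotation":[-0.003,0.004,0]},{"claw":0,"linear":[0.5,0,0],"rotation":[0,0,0]},{"claw":0,"linear":[0.5,0,0],"rotation":[0,0,0]},{"claw":0,"linear":[0.3,0,0],"rotation":[0,0,0]},{"claw":0,"linear":[0.1,0,0],"rotation":[0,0,0]},{"claw":0,"linear":[0,0,0],"rotation":[0,0,0]}]'

```text
time: 4.07
position: [0.5721, 0.05, 0.0226]
tool_rot: [-0.061, 1.573, 0.067]
ft_force: [-0.2, 0.9, 0.1]
grip_width: 1.002
```

```bash
python3 -c "
from h import *
to([.573,.050,.026])"
```

```text
t 4.07 pos [0.5721 0.05   0.0226] F [-0.17  0.86  0.09] grip 1.002
lin [-0.137 -0.     0.035] rot [ 0.0005 -0.0018 -0.0024]
```

>>> play_rows --newtons 9 --targets '[{"claw":0.3,"linear":[-0.13,0,0],"rotation":[0,0,0]},{"claw":0.42,"linear":[0,0,0],"rotation":[0,0,0]},{"claw":0.46,"linear":[0,0,0],"rotation":[0,0,0]},{"claw":0.48,"linear":[0,0,0],"rotation":[0,0,0]},{"claw":0.5,"linear":[0,0,0],"rotation":[0,0,0]},{"claw":0.52,"linear":[0,0,0],"rotation":[0,0,0]},{"claw":0.56,"linear":[0,0,0],"rotation":[0,0,0]},{"claw":0.7,"linear":[0,0,0],"rotation":[0,0,0]},{"claw":1,"linear":[0,0,0],"rotation":[0,0,0]},{"claw":1,"linear":[0,0,0],"rotation":[0,0,0]}]'

```text
time: 4.9
position: [0.5743, 0.0504, 0.0287]
tool_rot: [-0.061, 1.568, 0.067]
ft_force: [0.5, 0.4, -0.2]
grip_width: 0.499
```

>>> play_rows --targets '[{"claw":1,"linear":[0,0.1,0],"rotation":[0,0,0]},{"claw":1,"linear":[0,0.2,0],"rotation":[0,0,0]},{"claw":1,"linear":[0,0.2,0],"rotation":[0,0,0]},{"claw":1,"linear":[0,0.2,0],"rotation":[0,0,0]},{"claw":1,"linear":[0,0.2,0],"rotation":[0,0,0]},{"claw":1,"linear":[0,0.2,0],"rotation":[0,0,0]},{"claw":1,"linear":[0,0.2,0],"rotation":[0,0,0]},{"claw":1,"linear":[0,0.1,0],"rotation":[0,0,0]}]'

```text
time: 5.57
position: [0.5716, 0.0845, 0.0287]
tool_rot: [-0.063, 1.568, 0.061]
ft_force: [0.2, -1.9, 0.7]
grip_width: 0.503
```

```bash
python3 -c "
from h import *
to([.570,.09,.026])
cv2.imwrite('pics/t2.png',cv2.resize(get_image('top')[110:260,130:310],None,fx=4,fy=4,interpolation=2))"
```

```text
t 5.57 pos [0.5716 0.0845 0.0287] F [ 0.18 -1.92  0.71] grip 0.503
lin [ 0.108  0.226 -0.045] rot [-0.0013  0.001   0.001 ]
```

View pics/t2.png

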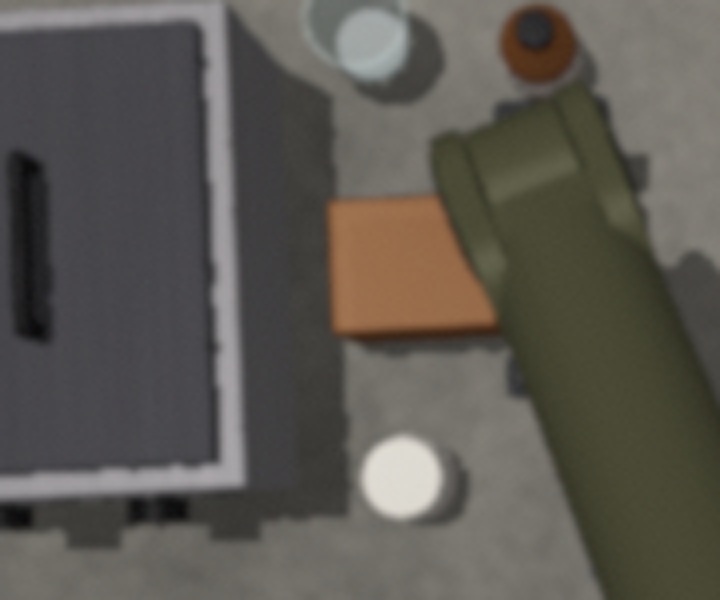

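The foot edge is at crop (329,200)–(335,334), the bottle is moving squarely with the gripper, and about 40 mm is left to the wall. I'll continue, then creep.

>>> play_rows --targets '[{"claw":1,"linear":[0,0.15,0],"rotation":[0,0,0]},{"claw":1,"linear":[0,0.2,0],"rotation":[0,0,0]},{"claw":1,"linear":[0,0.2,0],"rotation":[0,0,0]},{"claw":1,"linear":[0,0.2,0],"rotation":[0,0,0]},{"claw":1,"linear":[0,0.15,0],"rotation":[0,0,0]},{"claw":1,"linear":[0,0.08,0],"rotation":[0,0,0]},{"claw":1,"linear":[0,0.05,0],"rotation":[0,0,0]},{"claw":1,"linear":[0,0.05,0],"rotation":[0,0,0]},{"claw":1,"linear":[0,0.05,0],"rotation":[0,0,0]}]'

```text
time: 6.37
position: [0.569, 0.1156, 0.0287]
tool_rot: [-0.064, 1.568, 0.061]
ft_force: [0.2, -2.7, 1.1]
grip_width: 0.5
```

>>> play_rows --targets '[{"claw":1,"linear":[0,0.05,0],"rotation":[0,0,0]},{"claw":1,"linear":[0,0.05,0],"rotation":[0,0,0]},{"claw":1,"linear":[0,0.05,0],"rotation":[0,0,0]},{"claw":1,"linear":[0,0.05,0],"rotation":[0,0,0]}]'

```text
time: 6.7
position: [0.5687, 0.1201, 0.0287]
tool_rot: [-0.064, 1.569, 0.059]
ft_force: [0.2, -3.1, 1.2]
grip_width: 0.503
```

>>> play_rows --targets '[{"claw":1,"linear":[0,0.05,0],"rotation":[0,0,0]},{"claw":1,"linear":[0,0.05,0],"rotation":[0,0,0]},{"claw":1,"linear":[0,0.05,0],"rotation":[0,0,0]}]'

```text
time: 6.95
position: [0.5684, 0.1239, 0.0287]
tool_rot: [-0.064, 1.569, 0.059]
ft_force: [-0.4, -2.4, 0.5]
grip_width: 0.499
```

>>> play_rows --targets '[{"claw":1,"linear":[0,0.04,0],"rotation":[0,0,0]},{"claw":1,"linear":[0,0.04,0],"rotation":[0,0,0]},{"claw":1,"linear":[0,0.04,0],"rotation":[0,0,0]}]'

```text
time: 7.2
position: [0.5684, 0.124, 0.0287]
tool_rot: [-0.067, 1.569, 0.055]
ft_force: [1.0, -5.3, 2.8]
grip_width: 0.505
```

>>> play_rows --targets '[{"claw":1,"linear":[0,0.06,0],"rotation":[0,0,0]},{"claw":1,"linear":[0,0.06,0],"rotation":[0,0,0]},{"claw":1,"linear":[0,0.06,0],"rotation":[0,0,0]}]'

```text
time: 7.45
position: [0.5684, 0.124, 0.0287]
tool_rot: [-0.07, 1.57, 0.048]
ft_force: [-0.0, -6.3, 2.5]
grip_width: 0.501
```

>>> play_rows --targets '[{"claw":1,"linear":[0,0.08,0],"rotation":[0,0,0]},{"claw":1,"linear":[0,0.08,0],"rotation":[0,0,0]},{"claw":1,"linear":[0,0.08,0],"rotation":[0,0,0]},{"claw":1,"linear":[0,0.08,0],"rotation":[0,0,0]}]'

```text
time: 7.78
position: [0.5684, 0.1239, 0.0287]
tool_rot: [-0.076, 1.572, 0.036]
ft_force: [-0.8, -7.6, 2.3]
grip_width: 0.501
```

```bash
python3 -c "
from h import *
to([.5684,.124,.0287])"
```

```text
t 7.78 pos [0.5684 0.1239 0.0287] F [-0.81 -7.56  2.28] grip 0.501
lin [-0.001  0.004  0.001] rot [-0.0065 -0.0019  0.016 ]
```

>>> play_rows --targets '[{"claw":1,"linear":[0,0.12,0],"rotation":[0,0,0]},{"claw":1,"linear":[0,0.12,0],"rotation":[0,0,0]},{"claw":1,"linear":[0,0.12,0],"rotation":[0,0,0]},{"claw":1,"linear":[0,0.12,0],"rotation":[0,0,0]}]'

```text
time: 8.12
position: [0.5683, 0.124, 0.0286]
tool_rot: [-0.084, 1.575, 0.018]
ft_force: [-0.2, -9.6, 4.2]
grip_width: 0.503
```

```bash
python3 -c "
from h import *
to([.5684,.124,.0287])"
```

```text
t 8.12 pos [0.5683 0.124  0.0286] F [-0.2  -9.56  4.16] grip 0.503
lin [-0.004  0.001  0.003] rot [-0.0103 -0.004   0.0266]
```

Step 1 looks done: 9.6 N at the tool, less about 2.5 N of sliding friction. Now I'll start tipping, lifting while slanting the tool and biasing towards the wall.

>>> play_rows --targets '[{"claw":1,"linear":[-0.06,0.06,0],"rotation":[-0.005,0,0.02]},{"claw":1,"linear":[-0.12,0.05,0],"rotation":[-0.005,0,0.025]},{"claw":1,"linear":[-0.12,0.05,0],"rotation":[0,0,0.025]},{"claw":1,"linear":[-0.12,0.05,0],"rotation":[0,0,0.025]},{"claw":1,"linear":[-0.12,0.05,0],"rotation":[0,0,0.025]}]'

```text
time: 8.53
position: [0.5682, 0.1272, 0.0397]
tool_rot: [0.052, 1.579, 0.18]
ft_force: [1.5, -3.2, -3.5]
grip_width: 0.502
```

```bash
cat >> h.py <<'E'
def arc(tilt,bias=.001,dth=3,s=.151,foot=None):
    st=get_state(); X=R.from_rotvec(st['tool_rot']).as_matrix()[:,0]; n=np.array([-.081,.9967,0]); G=st['position']-.0187*X
    W=np.array([.5684,.124,.0287]); W0=(W-.0187*np.array([0,0,-1]))@n+s
    gn,gz=G@n-W0,G[2]; th=np.arange(-5,95,.1); t=np.radians(th)
    pz=.045*np.cos(t)+s*np.sin(t); pn=-.045*np.sin(t)-s*np.cos(t)
    k=np.argmin((pz-gz)**2+(pn-gn)**2); print("grasp n,z",gn.round(4),gz.round(4),"theta",th[k].round(1),"path",pn[k].round(4),pz[k].round(4),"tilt",np.degrees(np.arcsin(X@n)).round(1))
    print("wall force est",(-st['ft_force']@n).round(2))
E
python3 -c "
from h import *
to([.5684,.124,.0287],20);arc(20)"
```

```text
t 8.53 pos [0.5682 0.1272 0.0397] F [ 1.47 -3.21 -3.49] grip 0.502
lin [ 0.414 -0.191  0.002] rot [-1.00e-04 -3.80e-03  1.28e-01]
grasp n,z -0.1506 0.0581 theta 4.7 path -0.1542 0.0572 tilt 8.5
wall force est 3.32
```

>>> play_rows --targets '[{"claw":1,"linear":[-0.13,0.04,0],"rotation":[0,-0.001,0.022]},{"claw":1,"linear":[-0.13,0.04,0],"rotation":[0,-0.001,0.022]},{"claw":1,"linear":[-0.13,0.04,0],"rotation":[0,-0.001,0.022]},{"claw":1,"linear":[-0.13,0.04,0],"rotation":[0,0,0.022]},{"claw":1,"linear":[-0.13,0.05,0],"rotation":[0,0,0.022]},{"claw":1,"linear":[-0.13,0.05,0],"rotation":[0,0,0.022]}]'

```text
time: 9.03
position: [0.5679, 0.1289, 0.0582]
tool_rot: [0.227, 1.565, 0.35]
ft_force: [0.6, -2.0, -2.7]
grip_width: 0.501
```

```bash
python3 -c "
from h import *
to([.5684,.124,.0287],20);arc(20)
cv2.imwrite('pics/s2.png',cv2.resize(get_image('side')[100:330,240:440],None,fx=2.6,fy=2.6,interpolation=2))"
```

```text
t 9.03 pos [0.5679 0.1289 0.0582] F [ 0.56 -1.99 -2.73] grip 0.501
lin [ 1.032 -0.608  0.005] rot [-0.0011  0.0005 -0.0112]
grasp n,z -0.1528 0.0757 theta 12.0 path -0.1571 0.0754 tilt 21.0
wall force est 2.02
```

View pics/s2.png

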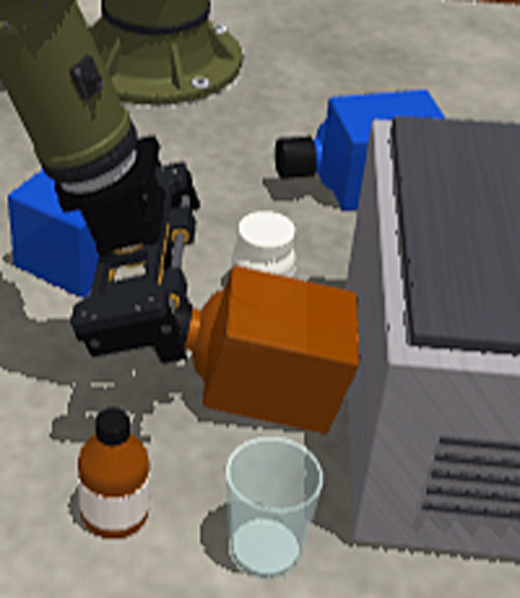

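The side view shows the bottle tipped about 12–15°, its upper foot edge on the wall and its lower edge sliding out as planned. I'll continue.

>>> play_rows --targets '[{"claw":1,"linear":[-0.12,0.085,0],"rotation":[0,0,0]},{"claw":1,"linear":[-0.12,0.085,0],"rotation":[0,0,0]},{"claw":1,"linear":[-0.12,0.085,0],"rotation":[0,0,0]},{"claw":1,"linear":[-0.12,0.085,0],"rotation":[0,0,0]},{"claw":1,"linear":[-0.12,0.085,0],"rotation":[0,0,0]},{"claw":1,"linear":[-0.12,0.085,0],"rotation":[0,0,0]},{"claw":1,"linear":[-0.12,0.085,0],"rotation":[0,0,0]}]'

```text
time: 9.67
position: [0.5683, 0.1292, 0.0822]
tool_rot: [0.22, 1.565, 0.338]
ft_force: [-0.4, -4.7, -2.8]
grip_width: 0.504
```

```bash
python3 -c "
from h import *
to([.5684,.124,.0287],20);arc(20,s=.147)"
```

```text
t 9.67 pos [0.5683 0.1292 0.0822] F [-0.41 -4.72 -2.79] grip 0.504
lin [ 1.933 -0.94  -0.011] rot [-0.0031  0.0013 -0.0037]
grasp n,z -0.1483 0.0997 theta 23.7 path -0.1527 0.1003 tilt 20.3
wall force est 4.67
```

>>> play_rows --targets '[{"claw":1,"linear":[-0.11,0.13,0],"rotation":[0,0,0]},{"claw":1,"linear":[-0.11,0.13,0],"rotation":[0,0,0]},{"claw":1,"linear":[-0.1,0.14,0],"rotation":[0,0,0]},{"claw":1,"linear":[-0.1,0.14,0],"rotation":[0,0,0]},{"claw":1,"linear":[-0.1,0.15,0],"rotation":[0,0,0]},{"claw":1,"linear":[-0.1,0.15,0],"rotation":[0,0,0]}]'

```text
time: 10.17
position: [0.5682, 0.1332, 0.1044]
tool_rot: [0.2, 1.565, 0.319]
ft_force: [-0.2, -6.8, -0.6]
grip_width: 0.505
```

```bash
sed -i 's/@n+s$/@n+.151/' h.py; python3 -c "
from h import *
to([.5684,.124,.0287],20);arc(20,s=.147)"
```

```text
t 10.17 pos [0.5682 0.1332 0.1044] F [-0.24 -6.75 -0.64] grip 0.505
lin [ 2.746 -1.328 -0.027] rot [-0.0028  0.0024  0.0121]
grasp n,z -0.1479 0.1221 theta 35.0 path -0.1462 0.1212 tilt 18.9
wall force est 6.71
```

>>> play_rows --targets '[{"claw":1,"linear":[-0.02,0.09,0],"rotation":[0,0,0.006]},{"claw":1,"linear":[-0.02,0.09,0],"rotation":[0,0,0.006]},{"claw":1,"linear":[-0.02,0.09,0],"rotation":[0,0,0.006]},{"claw":1,"linear":[-0.02,0.09,0],"rotation":[0,0,0.006]}]'

```text
time: 10.5
position: [0.5681, 0.1356, 0.1106]
tool_rot: [0.216, 1.562, 0.338]
ft_force: [0.1, -5.8, -0.6]
grip_width: 0.505
```

```bash
python3 -c "
from h import *
to([.5684,.124,.0287],20);arc(20,s=.147)
cv2.imwrite('pics/s3.png',cv2.resize(get_image('side')[100:330,240:440],None,fx=2.6,fy=2.6,interpolation=2))"
```

```text
t 10.5 pos [0.5681 0.1356 0.1106] F [ 0.07 -5.77 -0.61] grip 0.505
lin [ 2.916 -1.566 -0.039] rot [-0.0011  0.0032 -0.0023]
grasp n,z -0.1459 0.1282 theta 38.3 path -0.1433 0.1264 tilt 20.2
wall force est 5.75
```

View pics/s3.png

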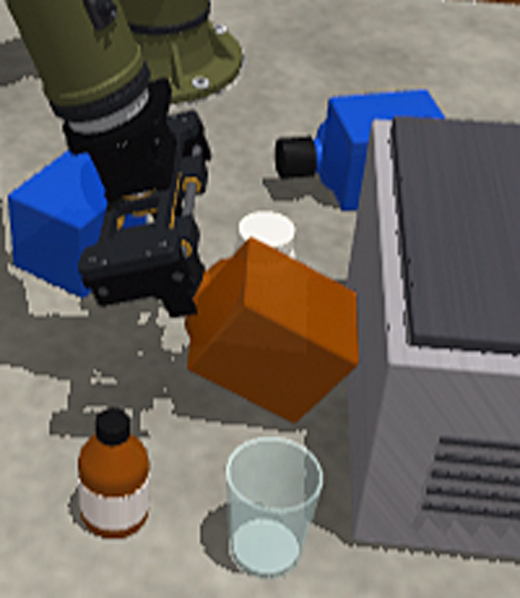

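The picture shows the upper foot edge sticking on the wall and the lower edge about 6–10 mm off the bench. Foot height is still well under 70 mm. I'll ease back so it slides down, then press again within the tilt window.

>>> play_rows --targets '[{"claw":1,"linear":[0,-0.04,0],"rotation":[0,0,0]},{"claw":1,"linear":[0.02,-0.04,0],"rotation":[0,0,0]},{"claw":1,"linear":[0.02,0,0],"rotation":[0,0,0]}]'

```text
time: 10.8
position: [0.5685, 0.1377, 0.1118]
tool_rot: [0.215, 1.56, 0.342]
ft_force: [-1.7, -4.7, 4.3]
grip_width: 0.502
```

```bash
python3 -c "
from h import *
to([.5684,.124,.0287],20);arc(20,s=.147)
cv2.imwrite('pics/s4.png',cv2.resize(get_image('side')[100:330,240:440],None,fx=2.6,fy=2.6,interpolation=2))"
```

```text
t 10.8 pos [0.5685 0.1377 0.1118] F [-1.67 -4.72  4.3 ] grip 0.502
lin [ 2.927 -1.663 -0.068] rot [ 0.0012  0.004  -0.0034]
grasp n,z -0.1439 0.1293 theta 39.4 path -0.1422 0.1281 tilt 20.3
wall force est 4.57
```

View pics/s4.png

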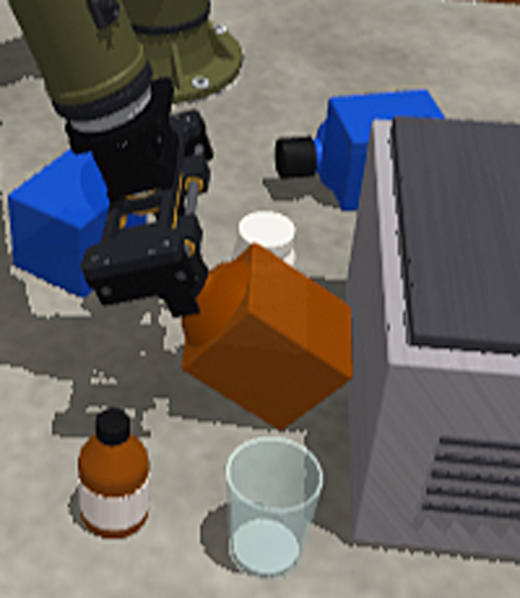

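The lower edge is back on the bench at (280,428), and the bottle is about 45–50° from vertical. I'll press again within the window.

>>> play_rows --targets '[{"claw":1,"linear":[0.01,0.07,0],"rotation":[0,0,0]},{"claw":1,"linear":[0.01,0.08,0],"rotation":[0,0,0]},{"claw":1,"linear":[0.01,0.08,0],"rotation":[0,0,0]},{"claw":1,"linear":[0.01,0.08,0],"rotation":[0,0,0]}]'

```text
time: 11.18
position: [0.5689, 0.1426, 0.1149]
tool_rot: [0.21, 1.559, 0.337]
ft_force: [-1.9, -9.9, 0.9]
grip_width: 0.502
```

```bash
python3 -c "
from h import *
to([.5684,.124,.0287],20);arc(20,s=.147)"
```

```text
t 11.18 pos [0.5689 0.1426 0.1149] F [-1.95 -9.93  0.94] grip 0.502
lin [ 2.988 -1.87  -0.106] rot [0.0014 0.0048 0.0005]
grasp n,z -0.1389 0.1325 theta 42.4 path -0.1389 0.1324 tilt 20.0
wall force est 9.74
```

>>> play_rows --targets '[{"claw":1,"linear":[-0.08,0.12,0],"rotation":[0,0,0]},{"claw":1,"linear":[-0.08,0.13,0],"rotation":[0,0,0]},{"claw":1,"linear":[-0.07,0.14,0],"rotation":[0,0,0]},{"claw":1,"linear":[-0.05,0.15,0],"rotation":[0,0,0]},{"claw":1,"linear":[-0.04,0.16,0],"rotation":[0,0,0]},{"claw":1,"linear":[-0.03,0.16,0],"rotation":[0,0,0]}]'

```text
time: 11.68
position: [0.5677, 0.157, 0.1295]
tool_rot: [0.207, 1.559, 0.331]
ft_force: [-0.2, -5.4, 1.8]
grip_width: 0.497
```

```bash
python3 -c "
from h import *
to([.5684,.124,.0287],20);arc(20,s=.147)
cv2.imwrite('pics/s5.png',cv2.resize(get_image('side')[100:330,240:440],None,fx=2.6,fy=2.6,interpolation=2))"
```

```text
t 11.68 pos [0.5677 0.157  0.1295] F [-0.16 -5.35  1.76] grip 0.497
lin [ 3.355 -2.596 -0.105] rot [-0.      0.0051  0.0043]
grasp n,z -0.1243 0.1471 theta 53.7 path -0.1233 0.1451 tilt 19.6
wall force est 5.32
```

View pics/s5.png

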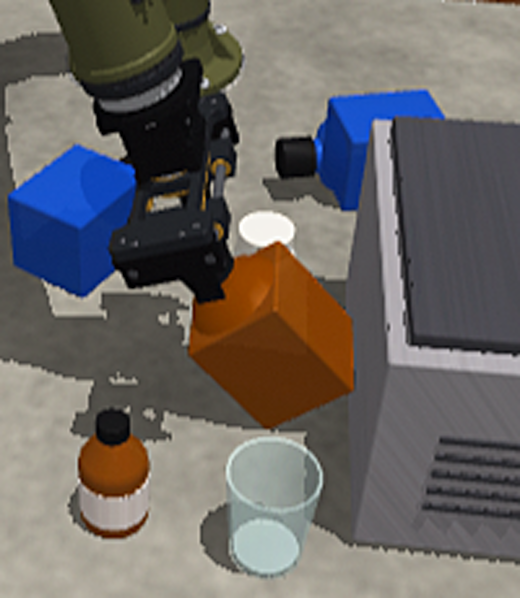

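The bottle is about 50–54° up from lying, with the lower edge at or very near the bench. Continuing, mostly wallward.

>>> play_rows --targets '[{"claw":1,"linear":[0,0.14,0],"rotation":[0,0,0]},{"claw":1,"linear":[0,0.15,0],"rotation":[0,0,0]},{"claw":1,"linear":[0.01,0.15,0],"rotation":[0,0,0]},{"claw":1,"linear":[0.02,0.15,0],"rotation":[0,0,0]},{"claw":1,"linear":[0.03,0.15,0],"rotation":[0,0,0]},{"claw":1,"linear":[0.04,0.15,0],"rotation":[0,0,0]}]'

```text
time: 12.23
position: [0.5686, 0.1751, 0.1377]
tool_rot: [0.203, 1.555, 0.323]
ft_force: [-0.6, -6.4, 5.0]
grip_width: 0.504
```

```bash
python3 -c "
from h import *
to([.5684,.124,.0287],20);arc(20,s=.147)"
```

```text
t 12.23 pos [0.5686 0.1751 0.1377] F [-0.63 -6.38  4.99] grip 0.504
lin [ 3.447 -3.358 -0.212] rot [-0.0009  0.008   0.009 ]
grasp n,z -0.1062 0.1554 theta 63.7 path -0.1055 0.1517 tilt 19.2
wall force est 6.3
```

>>> play_rows --targets '[{"claw":1,"linear":[0.04,0.15,0],"rotation":[0,0,0]},{"claw":1,"linear":[0.04,0.15,0],"rotation":[0,0,0]},{"claw":1,"linear":[0.05,0.15,0],"rotation":[0,0,0]},{"claw":1,"linear":[0.05,0.15,0],"rotation":[0,0,0]},{"claw":1,"linear":[0.05,0.15,0],"rotation":[0,0,0]},{"claw":1,"linear":[0.05,0.15,0],"rotation":[0,0,0]}]'

```text
time: 12.73
position: [0.5677, 0.2023, 0.1419]
tool_rot: [0.203, 1.552, 0.326]
ft_force: [0.1, -0.4, 1.1]
grip_width: 0.503
```

```bash
python3 -c "
from h import *
to([.5684,.124,.0287],20);arc(20,s=.149)"
```

```text
t 12.73 pos [0.5677 0.2023 0.1419] F [ 0.13 -0.4   1.13] grip 0.503
lin [ 3.237 -4.445 -0.275] rot [0.0003 0.0097 0.0078]
grasp n,z -0.0791 0.1595 theta 76.2 path -0.0792 0.1554 tilt 19.3
wall force est 0.4
```

>>> play_rows --targets '[{"claw":1,"linear":[0.06,0.14,0],"rotation":[0,0,0]},{"claw":1,"linear":[0.06,0.14,0],"rotation":[0,0,0]},{"claw":1,"linear":[0.06,0.13,0],"rotation":[0,0,0]},{"claw":1,"linear":[0.06,0.12,0],"rotation":[0,0,0]},{"claw":1,"linear":[0.06,0.1,0],"rotation":[0,0,0]},{"claw":1,"linear":[0.04,0.08,0],"rotation":[0,0,0]}]'

```text
time: 13.23
position: [0.5642, 0.2295, 0.1393]
tool_rot: [0.205, 1.553, 0.334]
ft_force: [0.9, 0.6, -0.5]
grip_width: 0.503
```

```bash
python3 -c "
from h import *
to([.5684,.124,.0287],20);arc(20,s=.149)"
```

```text
t 13.23 pos [0.5642 0.2295 0.1393] F [ 0.89  0.57 -0.5 ] grip 0.503
lin [ 2.749 -5.458 -0.235] rot [0.0027 0.0085 0.0042]
grasp n,z -0.0518 0.1569 theta 86.8 path -0.0532 0.1513 tilt 19.6
wall force est -0.49
```

>>> play_rows --targets '[{"claw":1,"linear":[0.03,0.06,0],"rotation":[0,0,0]},{"claw":1,"linear":[0.03,0.06,0],"rotation":[0,0,0]},{"claw":1,"linear":[0.03,0.05,0],"rotation":[0,0,0]},{"claw":1,"linear":[0.03,0.05,0],"rotation":[0,0,0]},{"claw":1,"linear":[0.02,0.05,0],"rotation":[0,0,0]}]'

```text
time: 13.65
position: [0.5631, 0.2384, 0.1374]
tool_rot: [0.205, 1.554, 0.334]
ft_force: [0.4, -0.7, -2.2]
grip_width: 0.504
```

```bash
python3 -c "
from h import *
to([.5684,.124,.0287],20);arc(20,s=.149)"
```

```text
t 13.65 pos [0.5631 0.2384 0.1374] F [ 0.42 -0.71 -2.15] grip 0.504
lin [ 2.552 -5.773 -0.214] rot [0.0026 0.0078 0.0037]
grasp n,z -0.0429 0.155 theta 90.1 path -0.0447 0.1489 tilt 19.7
wall force est 0.74
```

>>> play_rows --targets '[{"claw":0.48,"linear":[0,0,0],"rotation":[0,0,0]},{"claw":0.44,"linear":[0,0,0],"rotation":[0,0,0]},{"claw":0.4,"linear":[0,0,0],"rotation":[0,0,0]},{"claw":0.3,"linear":[0,0,0],"rotation":[0,0,0]},{"claw":0.1,"linear":[0,0,0],"rotation":[0,0,0]},{"claw":0,"linear":[0,0,0],"rotation":[0,0,0]},{"claw":0,"linear":[0,0,0],"rotation":[0,0,0]}]'

```text
time: 14.23
position: [0.5625, 0.2383, 0.1374]
tool_rot: [0.206, 1.556, 0.334]
ft_force: [-0.3, 0.4, 0.1]
grip_width: 0.82
```

```bash
python3 -c "
from h import *
to([.5684,.124,.0287],20);arc(20,s=.149)
cv2.imwrite('pics/s6.png',get_image('side'));cv2.imwrite('pics/t6.png',get_image('top'))
a=cv2.resize(get_image('side')[110:310,240:440],(400,400),interpolation=2);b=cv2.resize(get_image('top')[110:260,150:300],(400,400),interpolation=2)
cv2.imwrite('pics/c6.png',np.hstack([a,b]))"
```

```text
t 14.23 pos [0.5625 0.2383 0.1374] F [-0.28  0.4   0.08] grip 0.82
lin [ 2.552 -5.774 -0.181] rot [0.002  0.007  0.0035]
grasp n,z -0.0429 0.1551 theta 90.1 path -0.0447 0.1489 tilt 19.7
wall force est -0.43
```

View pics/c6.png

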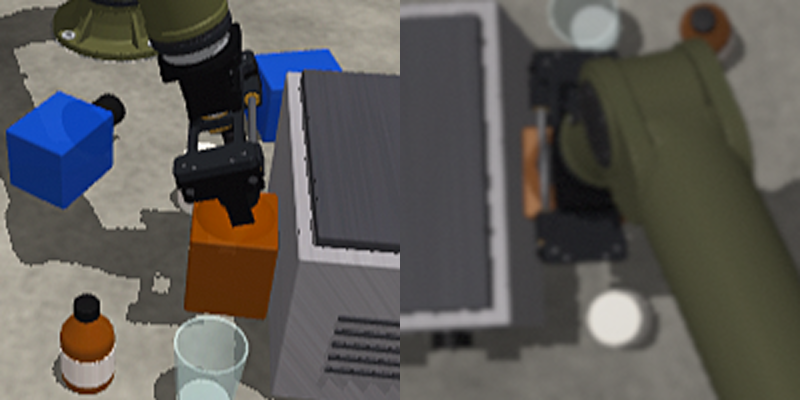

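The left half shows the bottle standing in front of the wall, with its body at (190–275, 195–315). The right half shows its top face parallel to the wall. I'll withdraw upwards, back off, come down behind the bottle and press it with both fingertips.

>>> play_rows --targets '[{"claw":0,"linear":[-0.2,0,0],"rotation":[0,0,0]},{"claw":0,"linear":[-0.5,0,0],"rotation":[0,0,0]},{"claw":0,"linear":[-0.6,0,0],"rotation":[0,0,0]},{"claw":0,"linear":[-0.6,0,0],"rotation":[0,0,0]},{"claw":0,"linear":[-0.6,0,0],"rotation":[0,0,0]},{"claw":0,"linear":[-0.3,-0.4,0],"rotation":[0,0,0]},{"claw":0.3,"linear":[0,-0.7,0],"rotation":[0,0,0]},{"claw":0.3,"linear":[0,-0.8,0],"rotation":[0,0,0]},{"claw":0.3,"linear":[0,-0.8,0],"rotation":[0,0,0]},{"claw":0.3,"linear":[0,-0.4,0],"rotation":[0,0,0]}]'

```text
time: 15.27
position: [0.5714, 0.1382, 0.1873]
tool_rot: [0.199, 1.548, 0.339]
ft_force: [0.6, -0.9, -0.5]
grip_width: 0.782
```

```bash
python3 -c "
from h import *
to([.572,.140,.075],20);arc(20,s=.149)
"
```

```text
t 15.27 pos [0.5714 0.1382 0.1873] F [ 0.56 -0.92 -0.45] grip 0.782
lin [ 4.254 -1.442 -0.056] rot [0.0075 0.0104 0.004 ]
grasp n,z -0.1434 0.2049 theta 56.9 path -0.1191 0.1494 tilt 19.6
wall force est 0.96
```

>>> play_rows --targets '[{"claw":0.3,"linear":[0.4,-0.18,0],"rotation":[0.004,0.005,0.002]},{"claw":0.3,"linear":[0.65,-0.24,0],"rotation":[0.004,0.005,0.002]},{"claw":0.3,"linear":[0.65,-0.24,0],"rotation":[0,0,0]},{"claw":0.3,"linear":[0.65,-0.24,0],"rotation":[0,0,0]},{"claw":0.3,"linear":[0.65,-0.24,0],"rotation":[0,0,0]},{"claw":0.3,"linear":[0.65,-0.22,0],"rotation":[0,0,0]},{"claw":0.3,"linear":[0.3,-0.1,0],"rotation":[0,0,0]},{"claw":0.3,"linear":[0,0,0],"rotation":[0,0,0]}]'

```text
time: 15.93
position: [0.5694, 0.1384, 0.0702]
tool_rot: [0.218, 1.574, 0.337]
ft_force: [-0.5, 0.4, 0.5]
grip_width: 0.697
```

```bash
python3 -c "
from h import *
to([.568,.167,.075],20);arc(20,s=.149)
"
```

```text
t 15.93 pos [0.5694 0.1384 0.0702] F [-0.54  0.35  0.48] grip 0.697
lin [0.215 1.141 0.029] rot [-0.0039 -0.0042 -0.0025]
grasp n,z -0.1432 0.0877 theta 17.6 path -0.1556 0.0879 tilt 20.2
wall force est -0.4
```

>>> play_rows --targets '[{"claw":0.3,"linear":[0.05,0.19,0],"rotation":[-0.004,-0.004,0]},{"claw":0.3,"linear":[0.05,0.19,0],"rotation":[0,0,0]},{"claw":0.3,"linear":[0.06,0.19,0],"rotation":[0,0,0]},{"claw":0.3,"linear":[0.06,0.15,0],"rotation":[0,0,0]},{"claw":0.3,"linear":[0.03,0.08,0],"rotation":[0,0,0]},{"claw":0.3,"linear":[0.02,0.06,0],"rotation":[0,0,0]},{"claw":0.3,"linear":[0.02,0.06,0],"rotation":[0,0,0]}]'

```text
time: 16.52
position: [0.5684, 0.1684, 0.0746]
tool_rot: [0.212, 1.562, 0.345]
ft_force: [-1.0, 0.4, 0.1]
grip_width: 0.701
```

>>> play_rows --targets '[{"claw":0.3,"linear":[0.02,0.06,0],"rotation":[0,0,0]},{"claw":0.3,"linear":[0.02,0.06,0],"rotation":[0,0,0]},{"claw":0.3,"linear":[0.02,0.06,0],"rotation":[0,0,0]},{"claw":0.3,"linear":[0.02,0.06,0],"rotation":[0,0,0]}]'

```text
time: 16.85
position: [0.5686, 0.1749, 0.0756]
tool_rot: [0.212, 1.561, 0.344]
ft_force: [-0.6, -0.5, -0.3]
grip_width: 0.697
```

>>> play_rows --targets '[{"claw":0.3,"linear":[0.02,0.06,0],"rotation":[0,0,0]},{"claw":0.3,"linear":[0.02,0.06,0],"rotation":[0,0,0]},{"claw":0.3,"linear":[0.02,0.06,0],"rotation":[0,0,0]},{"claw":0.3,"linear":[0.02,0.06,0],"rotation":[0,0,0]}]'

```text
time: 17.18
position: [0.5694, 0.1788, 0.0754]
tool_rot: [0.211, 1.559, 0.34]
ft_force: [-0.7, -4.2, 1.7]
grip_width: 0.701
```

>>> play_rows --targets '[{"claw":0.3,"linear":[0.02,0.05,0],"rotation":[0,0,0]},{"claw":0.3,"linear":[0.02,0.05,0],"rotation":[0,0,0]},{"claw":0.3,"linear":[0.02,0.05,0],"rotation":[0,0,0]}]'

```text
time: 17.43
position: [0.5695, 0.1788, 0.0751]
tool_rot: [0.209, 1.561, 0.334]
ft_force: [-1.1, -4.8, 3.2]
grip_width: 0.699
```

>>> play_rows --targets '[{"claw":0.3,"linear":[0.02,0.09,0],"rotation":[0,0,0.002]},{"claw":0.3,"linear":[0.02,0.09,0],"rotation":[0,0,0.002]},{"claw":0.3,"linear":[0.02,0.09,0],"rotation":[0,0,0.002]}]'

```text
time: 17.68
position: [0.5695, 0.1789, 0.0752]
tool_rot: [0.212, 1.562, 0.333]
ft_force: [-0.8, -7.4, 2.6]
grip_width: 0.699
```

>>> play_rows --targets '[{"claw":0.3,"linear":[0.02,0.12,0],"rotation":[0,0,0.003]},{"claw":0.3,"linear":[0.02,0.12,0],"rotation":[0,0,0.003]},{"claw":0.3,"linear":[0.02,0.12,0],"rotation":[0,0,0.003]},{"claw":0.3,"linear":[0.02,0.12,0],"rotation":[0,0,0.003]}]'

```text
time: 18.02
position: [0.5694, 0.179, 0.075]
tool_rot: [0.219, 1.564, 0.332]
ft_force: [-0.4, -7.1, 3.0]
grip_width: 0.699
```

>>> play_rows --targets '[{"claw":0.3,"linear":[0.04,0.18,0],"rotation":[0,0,0.006]},{"claw":0.3,"linear":[0.04,0.18,0],"rotation":[0,0,0.006]},{"claw":0.3,"linear":[0.04,0.18,0],"rotation":[0,0,0.006]},{"claw":0.3,"linear":[0.04,0.18,0],"rotation":[0,0,0.006]}]'

```text
time: 18.35
position: [0.5694, 0.1792, 0.0746]
tool_rot: [0.235, 1.566, 0.34]
ft_force: [-1.9, -11.5, 4.8]
grip_width: 0.694
```

11.5 N at the fingers for over 0.3 s, with the bottle held at the wall. Withdrawing.

>>> play_rows --targets '[{"claw":0.3,"linear":[-0.02,-0.1,0],"rotation":[0,0,0]},{"claw":0.3,"linear":[-0.1,-0.3,0],"rotation":[0,0,0]},{"claw":0.3,"linear":[-0.2,-0.5,0],"rotation":[0,0,0]},{"claw":0.3,"linear":[-0.25,-0.6,0],"rotation":[0,0,0]},{"claw":0.3,"linear":[-0.4,-0.6,0],"rotation":[0,0,0]},{"claw":0.3,"linear":[-0.8,0,0],"rotation":[0,0,0]},{"claw":0.3,"linear":[-0.8,-0.2,0],"rotation":[0,0,0]},{"claw":0.3,"linear":[-0.8,-0.5,0],"rotation":[0,0,0]},{"claw":0.3,"linear":[-0.8,-0.5,0],"rotation":[0,0,0]},{"claw":0.3,"linear":[-0.6,-0.2,0],"rotation":[0,0,0]}]'

```text
time: 19.18
position: [0.5739, 0.0515, 0.1539]
tool_rot: [0.238, 1.575, 0.353]
ft_force: [0.1, -0.1, 0.8]
grip_width: 0.703
```

>>> play_rows --targets '[{"claw":0.3,"linear":[-0.4,-0.9,0],"rotation":[0,0,0]},{"claw":0.3,"linear":[-0.3,-0.9,0],"rotation":[0,0,0]},{"claw":0.3,"linear":[-0.2,-0.8,0],"rotation":[0,0,0]},{"claw":0.3,"linear":[0,-0.4,0],"rotation":[0,0,0]},{"claw":0.3,"linear":[0,0,0],"rotation":[0,0,0]}]'

```text
time: 19.6
position: [0.5823, -0.0335, 0.1511]
tool_rot: [0.24, 1.567, 0.352]
ft_force: [0.6, 0.6, -0.1]
grip_width: 0.699
```

```bash
python3 -c "
from h import *
to([.572,.140,.075],20)
a=cv2.resize(get_image('side')[110:310,240:440],(400,400),interpolation=2);b=cv2.resize(get_image('top')[115:215,170:270],(400,400),interpolation=2)
cv2.imwrite('pics/c7.png',np.hstack([a,b]))"
```

```text
t 19.6 pos [ 0.5823 -0.0335  0.1511] F [ 0.55  0.57 -0.05] grip 0.699
lin [5.385 5.344 0.103] rot [-0.0056  0.     -0.0174]
```

View pics/c7.png

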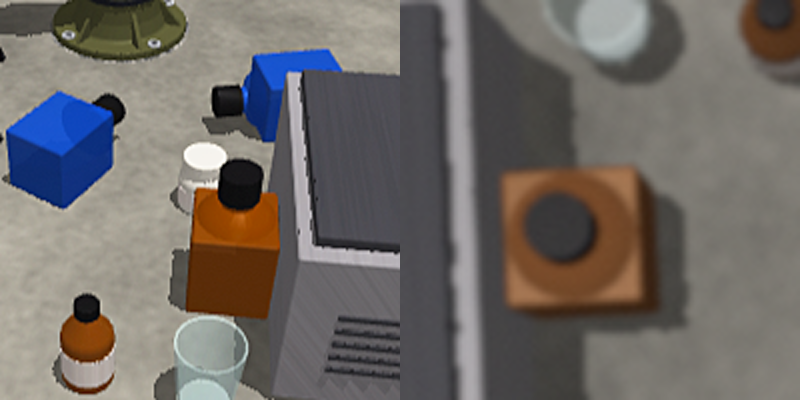

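The bottle stands with its top face at (502,175), (640,168), (645,298), (508,303) in the right half, and the bystanders are unmoved. I'll check the gap and squareness numerically.

```bash
python3 -c "
from h import *
f=lambda p,z:px2w('top',(np.array(p)-[400,0])/4+[170,115],z)
t=f([(502,175),(640,168),(645,298),(508,303)],.11); print(t)
for i,j in((0,1),(3,2),(0,3),(1,2)):
    d=t[j]-t[i]; print(np.degrees(np.arctan2(d[1],d[0])))
n=np.array([-.081,.9967,0]); W0=np.array([.5684,.124,0])@n+.151
w=f([(468,0),(481,400)],.207)
print('contact-wall gap',t[[0,3]]@n-W0,'rim n',w@n-W0)
c=t.mean(0); print('centre n',c@n-W0, 'along', (c-[.56,.277,.11])@[.9967,.081,0])"
```

```text
[[0.60222609 0.27932186 0.11      ]
 [0.6090077  0.18928586 0.11      ]
 [0.52422755 0.18324548 0.11      ]
 [0.51867312 0.27235124 0.11      ]]
-85.69255440953673
-86.43307120338798
-175.23099682359756
-175.92470131288067
contact-wall gap [0.00106938 0.00088955] rim n [-0.00011644  0.00265964]
centre n -0.04390798476398991 along -0.00019990634983757375
```

Touching within about 1 mm and square within about 1°. Handing in.

```bash
python3 -c "
from bench import *
print(close_job())"
```

```text
the job is handed in; nothing more can be done
None
```

The bottle is standing upright against the bath wall and the job is handed in at about 20 s of the 72 s. No verdict is reported back, so the results below are my own checks.

- **How it was moved:** I gripped the cap lightly (9 N) with the jaws along the wall and slid the bottle foot first. I then tipped it up while it pivoted between the pads and released it standing. Last, I pressed it against the wall with two spread fingertips.
- **Forces at the tool:** I read about 9.6 N when seating the foot, about 9.7 N at roughly 48° from vertical, and 11.5 N for the final press. Sliding friction took about 2.5 N of the first and last readings. I couldn't measure the wall contact force directly; it is inferred from these.
- **Disturbance on the way:** During tipping, the upper edge of the foot stuck on the wall and the lower edge rose an estimated 6–10 mm off the bench. That put the foot centre at about 47 mm, below the 70 mm limit. I eased back until it slid down again and then pressed it once more.
- **Last image check:** The bottle looked upright, with its back within about 1 mm of the wall and square within about 1°. It was centred on the wall's width. The bystanders in view (beaker, vial, jar) had not visibly moved and the arm was clear.
- **Not checked:** I judged uprightness by eye only and did not measure the angle.

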